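# Drive the stuck pin out of an easel hinge

## Task

The brass pin of the easel hinge is stuck. Take the red drift punch from its rest, find the bore in the green face by feel with its tip and push the pin through from that side until the green leaf is free of it (pin sunk 30 mm or more), then lay the punch back on its rest as it was, lying in both notches. Push slowly and steadily, never with more than 25 N on the hinge, touch the hinge with the punch only, not with the gripper, and leave the other things where they are.

Things in the scene. Friction and masses are not known exactly. Their poses are not given: they have to be found in the camera images.
- hinge: easel hinge fixed to the table, origin on the table: pale battens 22 mm high (180 mm in x, 70 in y; a cross batten 120 in y at x = -65 mm), a dark steel plate and on it a knuckle block 46 mm wide (x), y from -20 to +20 mm, its top 97 mm up: green near leaf y = +20 to -7.5 mm, bare steel far leaf -8.5 to -20 mm. Its foot is in slots along x, screwed tight: it cannot be shifted.
- green_face (a point): point in the plane of the green face, 80 mm above the table, at the middle of the slots; axes as the hinge (y out of the face). The bore (round, 10 mm, sharp edges, along y through both leaves, mid-width of the block) is at this height, but the block stands anywhere from 20 mm to the -x to 20 mm to the +x side of this point: find it by feel (its sides are flat, 63 to 97 mm up) or sight.
- pin (a joint): brass pin in the bore, 9 mm thick, 40 long, 15 mm head at its -y end. Value: depth of its headless end below the green face (m), growing as it is driven to -y; 0.004 to 0.008 at the start. The green leaf is free from 0.028 on; rigid stop at 0.038, still held in the far leaf. It resists with about 9 N of friction plus 150 N per m/s, and stays where it is left.
- punch_grip (a point): centre of the red square body (12 x 12 mm, 100 mm long along y) of the drift punch, about 120 g. Its straight round steel tip, 6 mm thick and 52 mm long, points along -y, coaxial: the tip's end is 102 mm from this point. At the start it lies level on its rest, z up.
- rest_seat (a point): where the punch's body centre belongs on the wooden rest, 45 mm above the table. The rest is fixed: a board 75 x 100 x 8 mm with two posts 12 mm thick at y = -33 and +33 mm (54 mm clear between). The punch lies along the rest's y across both posts, its underside 39 mm up, in open notches 32 mm wide (x) and 7 mm deep. At the start its tip points to -y.
- mug: orange mug, 80 mm wide, 95 high; not part of the job. Origin: centre of its underside.
- brush_jar: green glass jar with brushes, 76 mm wide, brushes up to 190 high; not part of the job. Origin: centre of its underside.
- ink: amber ink jar with black cap, 50 mm wide, 70 high; not part of the job. Origin: centre of its underside.
- eraser: white eraser, 50 x 22 x 13 mm; not part of the job. Origin: centre of its underside.
- tape: roll of paper tape, 90 mm wide, 24 high; not part of the job. Origin: centre of its underside.
- hammer: small hammer lying flat; not part of the job. Origin: centre of its underside (of its handle line).
- charcoal_tin: dark flat tin, 60 x 110 x 18 mm; not part of the job. Origin: centre of its underside.
- punch: the drift punch; origin at the middle of the underside of its red body, 6 mm below punch_grip, same axes.
Mind the look-alikes: they are no part of the job. What is meant by the punch is not brown or purple, and is the smaller of those in its own colour.

How it is judged:
On the way, in this order (a step that is already met when the one before it is completed fails the run):
1. the punch is lifted off its rest (z of punch_grip in the frame of rest_seat above 0.015 m), for 0.1 s.
2. the pin is driven at least 29 mm deep, clear of the green leaf (value of joint pin above 0.029 m), for 0.1 s.
At the end, for the whole second after the job is handed in: The pin is sunk at least 29 mm below the green face, and the punch lies released, level (within 0.07 rad) and at rest in both notches of its rest: its body centre within 14 mm across, 18 mm along and 5 mm in height of the seat, its axis within 0.2 rad of the rest's (either way round) (value of joint pin above 0.029 m and x of punch_grip in the frame of rest_seat between -0.014 and 0.014 m and y of punch_grip in the frame of rest_seat between -0.018 and 0.018 m and z of punch_grip in the frame of rest_seat between -0.005 and 0.005 m and angle between the y axis of punch_grip and the y axis of rest_seat, either way round below 0.2 rad and angle between punch_grip's own y axis and vertical between 1.5 and 1.64 rad and linear speed of punch below 0.02 m/s); the robot touches nothing.
It fails at once if the punch presses on the hinge or its pin with more than 25 N (contact force between punch and hinge above 25 N).
It fails at once if the gripper or arm touches the hinge (more than 3 N) (contact force between any of the fingers, the arm and hinge above 3 N).
It fails at once if another thing is moved by more than 30 mm (distance of any of mug, brush_jar, ink, eraser, tape, hammer, charcoal_tin from where it was at the start of the episode above 0.03 m).
It also fails if it takes over 58 s, if anything falls off the work surface, if the arm or the gripper's body presses on something with over 40 N, if the wrist force passes 120 N, or if a joint passes its speed limit or range.

## Robot

A 7-joint arm with a two-finger parallel gripper is mounted at the origin on the work surface. World frame = base frame: x ahead of the robot, y to its left, z up, the work surface at z = 0. Lengths are in m, angles in rad, forces in N, time in s.
With the tool pointing down it reaches from about 0.35 to 0.9 m from the base axis. Payload 8.1 kg.
Tool frame: the origin (TCP) lies midway between the tips of the shut fingers; the grasp point (between the pads) lies 19 mm behind it; z points along the fingers, y is the direction in which the jaws open and shut (so a half turn about z gives the same grasp; the last joint's range is limited). The gripper opens to 85 mm and grips with 20 to 120 N. Pads are 22 mm wide; open, the fingers measure 114 mm over their backs; the gripper's body (76 mm by 85 mm) begins 54 mm behind the grasp point. The pads swing forward as they close: fully open they stand 13 mm farther back than shut.
Start: joints at [1.148, 0.434, 0.025, 1.573, -0.012, 1.134, -0.075], TCP at [0.196, -0.593, 0.231] pointing down, gripper open.
Joint ranges: [-2.62, 2.62], [-0.44, 2.09], [-1.27, 1.32], [0.08, 2.57], [-1.32, 4.46], [0.12, 2], [-2.74, 2.74]. Speed limits (rad/s): [2.22, 2.22, 3.01, 3.01, 3.14, 3.14, 3.14].

## Interface

Orientations are given as a rotation vector (axis times angle).
In Python, from plant import observe, grab_frame, job_done, spot_in gives the robot as it stands.
- The arm moves only by the tool step_arm, never from a script. Its argument "deltas" is a list of rows, each a list of 2 entries, a list of its own where there are three numbers: the shift along the tool's x, y, z in m, then the turn, a rotation vector about the tool's x, y, z in degrees. In form: [[[tx, ty, tz], [ax, ay, az]], ...]. A call has exactly 5 rows; each row shifts and turns the commanded pose from where the row before left it, along the tool's axes as they then stand; what a row does not reach is not made up. A row lasts 1/10 s, in which the tool goes at most 50 mm and 8.59 degrees, less where a joint would pass 70% of its speed; a pose out of reach is approached as far as the arm can. A call with a gripper value outside its range is refused whole. "jaw" is the gripper's target within -1 to 1 (shut at 1, half-way at 0, fully open at -1), set as the call begins (left out, the last holds). The fingers move at their own pace and stop on an object; "newtons" is the grip in N (left out, the last holds). Time passes only in rows, so rows that do not move let the fingers close, or fill a call up. It gives the time, the measured TCP pose, the force and the opening at its end, in the units of the state.
- observe(): the state, without advancing time (a new reading comes with each control period).
- grab_frame(name): name is "scene" or "top"; returns a dict with "color" (384x512x3 uint8, red, green, blue), "K" (3x3 intrinsics, pixels), "dist_coeffs" ([k1, k2, p1, p2, k3] as OpenCV has them; the pictures are not rectified), "view" (4x4, takes a point from world to camera coordinates). Camera axes: x right, y down, z forward; pixel columns grow to the right and rows downward; lengths in m; the calibration is good to about 2 mm. A picture is of the moment at which its call begins. There is no depth.
- job_done(): hands the job in, once; it reports no verdict.
Trained networks look in the newest picture that a camera, given by its name, has taken for a name from the list of things; names that differ only in an ending like _2 or _b are one class to them, and where a whole thing is asked for, a point or a joint stands for the part that bears it (a point fixed in the world has none). Each returns a list of dicts, best first, with "score" (0 to 1); they miss things now and then, are a little off and sometimes report something else, mostly with a low value. They report only what shows in the picture. A call takes as long as a camera call. They do not tell look-alikes from the thing itself.
- spot_in(camera, name): "pixel" ([column, row] in pixels, amid what is visible of it).
The state is a dict: "time": time; "qpos": joint angles; "qvel": joint speeds; "tau": joint torques, N m; "eef_pos": TCP position; "orientation": TCP orientation; "contact_force": force on the tool from outside, world axes, zero at the start; "torque": the same for the moment, N m; "width": finger opening in m.
Only numpy, scipy, OpenCV 4.12 (cv2) and the standard library are available. Lean on these libraries where they do the work, as an engineer would, in place of code of your own. Each camera call takes 0.05 s, during which the arm holds its last target.

## Working session

There is one attempt and no reset: what is moved stays moved. The work goes in short steps, Python scripts to look and compute and a tool call to move; the robot and the scene stay as the last step left them, time stands still between calls to the robot, and variables do not carry over. Pictures are saved under pics/ and viewed, and the job is handed in when it is done.

Besides the shell and the picture viewer there is one more tool, called by a JSON object that holds its "fn" and its "kwargs", one argument or row to a line. step_arm: Moves the arm, as the interface text tells. Its arguments: {"type":"object","properties":{"deltas":{"type":"array","items":{"type":"array"}},"jaw":{"type":"number"},"newtons":{"type":"number"}},"required":["deltas"]}

```bash
mkdir -p pics; ls; python3 - <<'E'
from plant import *
import cv2,numpy as np
print(observe())
for n in("scene","top"):
    f=grab_frame(n); cv2.imwrite(f"pics/{n}0.png",cv2.resize(f["color"][:,:,::-1],(800,600),interpolation=cv2.INTER_CUBIC))
    print(n,f["K"].tolist(),f["dist_coeffs"],np.round(f["view"],4).tolist())
    np.savez(f"{n}0.npz",**f)
    for t in["hinge","green_face","pin","punch_grip","rest_seat","punch","mug","brush_jar","ink","eraser","tape","hammer","charcoal_tin"]:
        try: print(t,[(np.round(d["pixel"],1).tolist(),round(d["score"],2)) for d in spot_in(n,t)])
        except Exception as e: print(t,e)
print(observe()["time"])
E
```

```text
pics
{'time': 0.0, 'qpos': array([ 1.14839636,  0.43526456,  0.02498225,  1.5741302 , -0.01158971,
        1.13398235, -0.07508437]), 'qvel': array([-3.61463027e-05,  1.88938208e-03, -3.28279407e-04, -6.89788373e-04,
        4.45277920e-04, -1.34395336e-03, -7.66277293e-05]), 'tau': array([ 1.89515295e-04, -6.70469785e+01,  1.02519292e+00, -3.16216922e+01,
        1.55743881e-02,  1.22910063e-02, -3.51056178e-05]), 'eef_pos': array([ 0.19625865, -0.5928397 ,  0.23048744]), 'orientation': array([-3.09996590e+00, -4.99859558e-01,  6.59383852e-04]), 'contact_force': array([-0.39392429,  0.20145889,  0.07080672]), 'torque': array([-0.06446426, -0.02580703,  0.00246144]), 'width': 0.08550100201266239}
scene [[360.02572575406964, 0.0, 256.9203790330173], [0.0, 360.02572575406964, 192.62976631458417], [0.0, 0.0, 1.0]] [0.01800725 0.         0.         0.         0.        ] [[-0.6873, 0.7262, 0.0161, 0.3334], [0.5138, 0.5016, -0.696, -0.2055], [-0.5135, -0.4701, -0.7179, 1.4487], [0.0, 0.0, 0.0, 1.0]]
hinge [([212.2, 202.4], 0.68), ([134.8, 193.2], 0.51)]
green_face [([212.9, 204.9], 0.89)]
[... 746 characters left out ...]
.0249, 0.0149], [-0.9894, 0.0121, -0.1451, 0.4959], [0.1447, -0.0269, -0.9891, 1.1391], [0.0, 0.0, 0.0, 1.0]]
hinge [([289.5, 162.1], 0.57), ([213.6, 99.6], 0.47)]
green_face [([292.7, 163.3], 0.56)]
pin [([128.8, 189.2], 0.6)]
punch_grip [([122.3, 292.4], 0.9), ([116.5, 122.6], 0.62), ([229.0, 172.1], 0.53), ([178.0, 171.6], 0.49)]
rest_seat [([175.3, 172.9], 0.86)]
punch [([231.2, 167.2], 0.74), ([115.0, 124.6], 0.73), ([178.3, 170.4], 0.45)]
mug []
brush_jar [([348.5, 105.1], 0.92), ([292.5, 163.0], 0.22)]
ink [([164.3, 111.5], 0.78)]
eraser [([264.0, 99.6], 0.58)]
tape [([116.3, 171.7], 0.7)]
hammer [([390.6, 173.7], 0.75)]
charcoal_tin [([291.8, 105.0], 0.96), ([262.2, 99.5], 0.34)]
1.4
```

View pics/scene0.png

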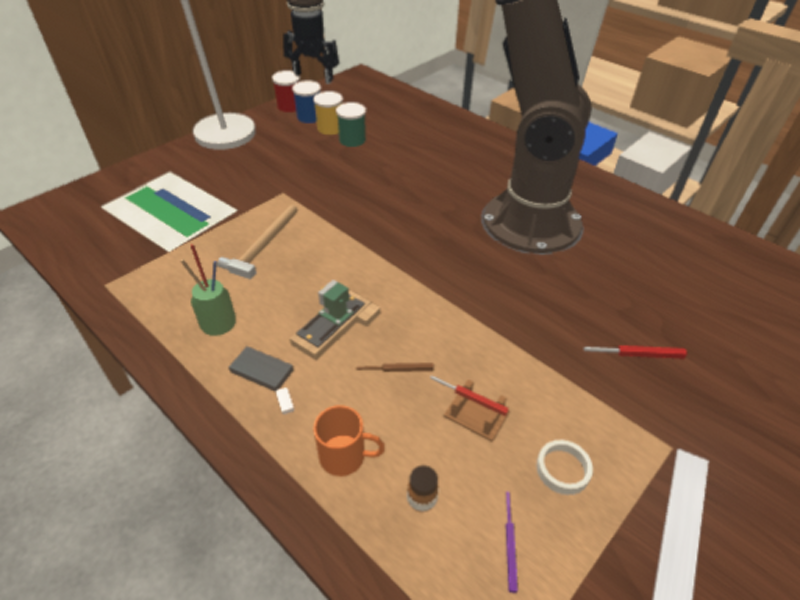

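View pics/top0.png

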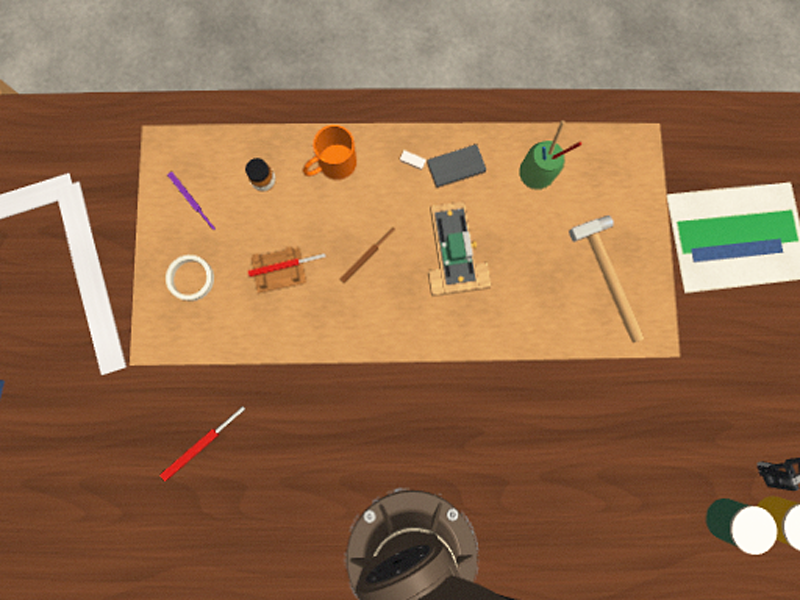

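```bash
python3 - <<'E'
import cv2,numpy as np
def crop(n,u0,v0,w,h,s,out):
    c=np.load(n+"0.npz")["color"][v0:v0+h,u0:u0+w,::-1]
    c=cv2.resize(c,None,fx=s,fy=s,interpolation=cv2.INTER_CUBIC)
    for i in range(0,w,10):
        cv2.putText(c,str(u0+i),(i*s,8),0,.3,(255,255,255),1); cv2.line(c,(i*s,10),(i*s,14),(255,255,255),1)
    for i in range(0,h,10):
        cv2.putText(c,str(v0+i),(0,i*s+4),0,.3,(255,255,255),1)
    cv2.imwrite(out,c)
crop("top",150,150,70,50,11,"pics/t_p.png")
crop("top",265,125,60,70,8,"pics/t_h.png")
crop("scene",270,230,70,55,11,"pics/s_p.png")
crop("scene",180,170,70,60,10,"pics/s_h.png")
E
```

```text
(no output)
```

View pics/t_p.png

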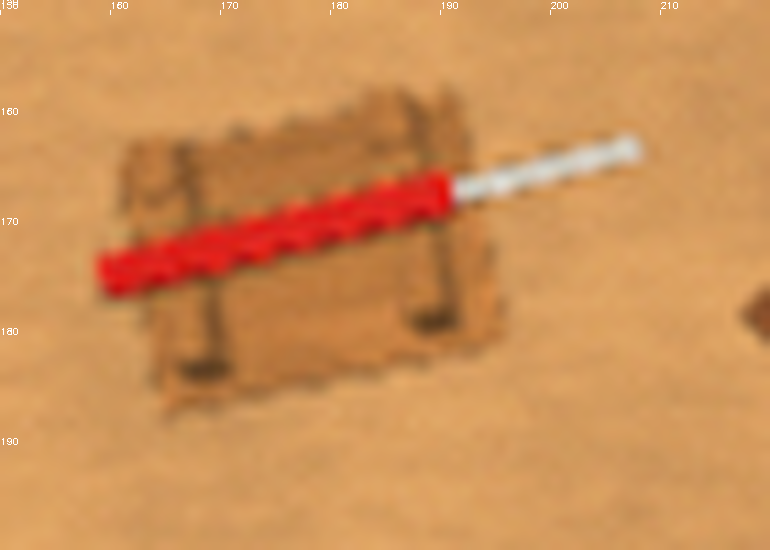

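View pics/t_h.png

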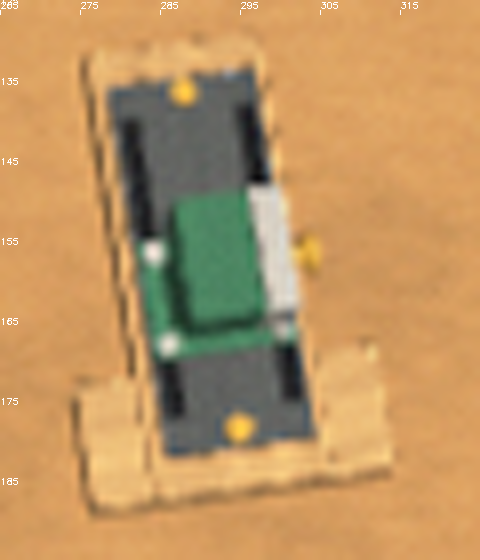

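View pics/s_p.png

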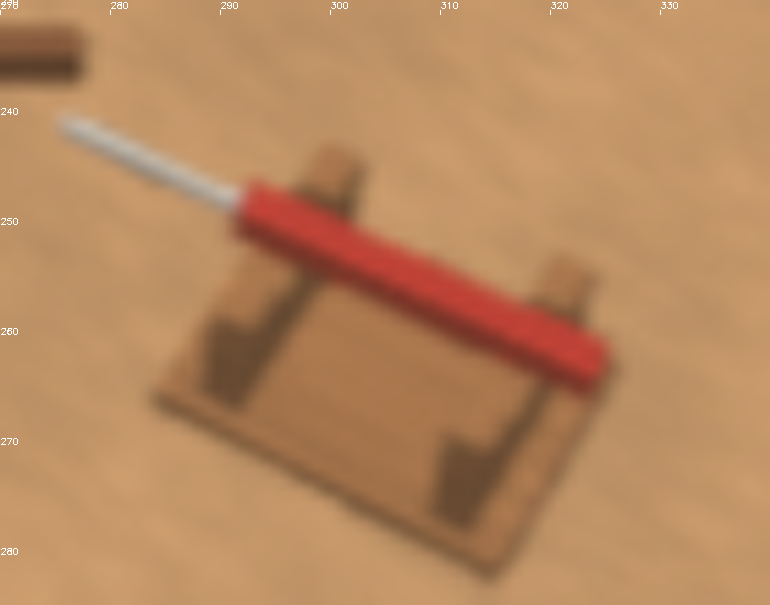

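View pics/s_h.png

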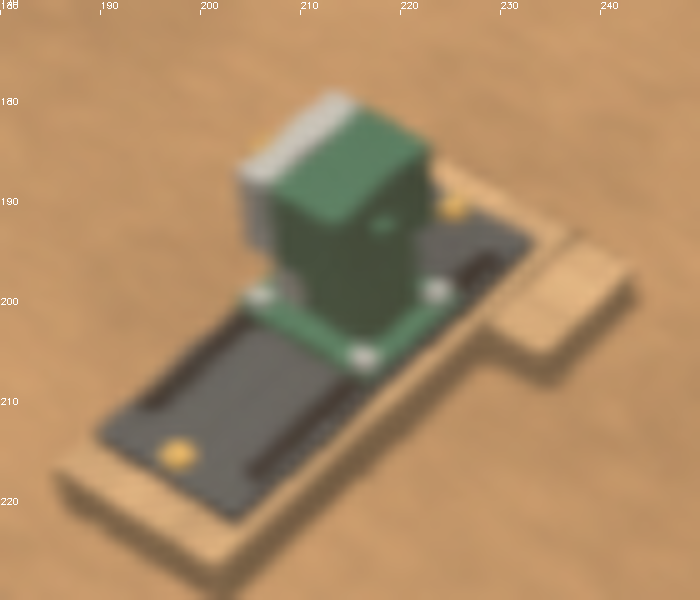

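```bash
cat > fit.py <<'E'
import cv2,numpy as np
from scipy.optimize import least_squares, minimize
F={n:np.load(n+"0.npz") for n in("top","scene")}
def proj(n,P):
    f=F[n];V=f["view"]; r=cv2.Rodrigues(V[:3,:3])[0]
    return cv2.projectPoints(np.asarray(P,float).reshape(-1,3),r,V[:3,3],f["K"],f["dist_coeffs"])[0].reshape(-1,2)
def xf(x,y,yaw,P):
    P=np.asarray(P,float);c,s=np.cos(yaw),np.sin(yaw)
    return np.c_[x+c*P[:,0]-s*P[:,1],y+s*P[:,0]+c*P[:,1],P[:,2]]
E
cat > h.py <<'E'
from fit import *
B,C=.023,.025
def model(p):
    x,y,yaw,s,cb=p[:5]
    L={"a":(.09,.035,.022),"b":(.09,-.035,.022),
     "g1":(s+B,.02,.097),"g2":(s-B,.02,.097),"g3":(s+B,-.0075,.097),"g4":(s-B,-.0075,.097),"k1":(s+B,-.02,.097),"k2":(s-B,-.02,.097),
     "c1":(-.065+cb,.06,.022),"c2":(-.065-cb,.06,.022),"c3":(-.065+cb,-.06,.022),"c4":(-.065-cb,-.06,.022)}
    return L
M={"top":({"a":(90,57),"b":(258,40),"c4":(392,470),"c2":(92,505),"c1":(78,385),"c3":(375,345),"g1":(175,195),"g3":(248,188),"g4":(268,320),"g2":(188,330),"k1":(275,183),"k2":(298,310)},265,125,8),
"scene":({"g3":(270,188),"g1":(332,222),"g2":(430,150),"g4":(365,108),"k1":(240,168),"k2":(335,92),"a":(215,565),"b":(57,475),"c1":(545,358),"c2":(635,268)},180,170,10)}
def res(p,full=False):
    L=model(p);out={}
    for i,n in enumerate(M):
        d,u0,v0,s=M[n]
        ks=list(d);P=xf(p[0],p[1],p[2],[L[k] for k in ks])
        uv=np.array([d[k] for k in ks])/s+[u0-.5,v0-.5]
        out[n]=(ks,proj(n,P)-uv)
    if full:return out
    return np.concatenate([out[n][1].ravel() for n in out])
r=least_squares(res,[.5,-.1,0,0,.025],loss="soft_l1")
print(np.round(r.x,4), r.cost)
for n,(k,e) in res(r.x,True).items(): print(n,[(a,*np.round(b,1)) for a,b in zip(k,e)])
x,y,yaw,s,_=r.x
print("bore on face",xf(x,y,yaw,[(s,.02,.08)]), proj("scene",xf(x,y,yaw,[(s,.02,.08)])))
E
cat > p.py <<'E'
from fit import *
def mask(n,win):
    u0,v0,w,h=win
    c=F[n]["color"][v0:v0+h,u0:u0+w].astype(float)
    # redness ratio
    r=(c[...,0]-np.maximum(c[...,1],c[...,2]))/(c.max(2)+1)
    return r
W={"top":(150,150,70,50),"scene":(270,230,70,55)}
R={n:mask(n,W[n]) for n in W}
for n in R: print(n,np.percentile(R[n],[5,50,90,97,99.5]))
def soft(n):
    lo=np.median(R[n]);hi=np.percentile(R[n],99.3)
    m=np.clip((R[n]-lo-.12)/(hi-lo-.12),0,1)   # 
    return m
S={n:soft(n) for n in R}
box=np.array([(a,b,c) for a in(-.006,.006) for b in(-.05,.05) for c in(.039,.051)])
def ren(n,p,k=16):
    u0,v0,w,h=W[n]
    q=proj(n,xf(*p,box)); q=(q-[u0-.5,v0-.5])*k
    im=np.zeros((h*k,w*k),np.uint8)
    cv2.fillConvexPoly(im,cv2.convexHull(np.round(q*16).astype(np.int32)),255,shift=4)
    return cv2.resize(im,(w,h),interpolation=cv2.INTER_AREA)/255.
def cost(p,ns=("top","scene")): return sum(((ren(n,p)-S[n])**2).sum() for n in ns)
for ns in (("top","scene"),("top",),("scene",)):
    best=min((minimize(lambda q:cost([q[0],q[1],q[2]*10],ns),[.5+dx,.22,.1/10*s],method="Nelder-Mead",options=dict(initial_simplex=[[.46,.2,.01],[.52,.2,.01],[.48,.26,.01],[.48,.22,.03]] if s>0 else [[.46,.2,-.01],[.52,.2,-.01],[.48,.26,-.01],[.48,.22,-.03]],xatol=1e-5,fatol=1e-3)) for dx in(0,) for s in(1,-1)),key=lambda r:r.fun)
    p=[best.x[0],best.x[1],best.x[2]*10]
    print(ns,np.round(p,4),best.fun, [S[n].sum() for n in ns],[ren(n,p).sum() for n in ns])
    if len(ns)==2:
        for n in W: print(n,"tip",proj(n,xf(*p,[(0,-.102,.045),(0,-.05,.045),(0,.05,.051)])))
E
python3 h.py; python3 p.py
```

```text
[ 0.5961 -0.0967  0.1218 -0.0135  0.0244] 4.156514994416823
top [('a', np.float64(-0.4), np.float64(-0.3)), ('b', np.float64(0.5), np.float64(-0.9)), ('c4', np.float64(0.4), np.float64(-0.3)), ('c2', np.float64(-0.3), np.float64(0.5)), ('c1', np.float64(-0.8), np.float64(0.1)), ('c3', np.float64(0.1), np.float64(0.1)), ('g1', np.float64(-0.2), np.float64(0.7)), ('g3', np.float64(-0.1), np.float64(0.4)), ('g4', np.float64(-0.2), np.float64(-1.0)), ('g2', np.float64(0.5), np.float64(-1.0)), ('k1', np.float64(0.7), np.float64(0.4)), ('k2', np.float64(0.2), np.float64(-0.3))]
scene [('g3', np.float64(-0.1), np.float64(0.1)), ('g1', np.float64(0.4), np.float64(0.6)), ('g2', np.float64(0.3), np.float64(-0.6)), ('g4', np.float64(0.1), np.float64(-0.1)), ('k1', np.float64(-0.1), np.float64(0.4)), ('k2', np.float64(0.2), np.float64(-0.1)), ('a', np.float64(0.1), np.float64(0.3)), ('b', np.float64(-0.6), np.float64(-1.2)), ('c1', np.float64(0.2), np.float64(-0.4)), ('c2', np.float64(0.4), np.float64(-0.0))]
bore on face [[ 0.5802794  -0.07848033  0.08      ]] [[218.32440723 191.8630414 ]]
top [0.25791855 0.27142857 0.35326412 0.75787593 0.85714286]
scene [0.22772277 0.23383085 0.3        0.5805394  0.65073093]
('top', 'scene') [0.4356 0.1822 0.3222] 242.93494849009704 [np.float64(129.26490554484215), np.float64(158.0616690134311)] [np.float64(0.0), np.float64(0.0)]
top tip [[232.19979421 198.11739913]
 [215.77079099 203.77607907]
 [183.62587471 214.57352447]]
scene tip [[280.57666185 207.34881839]
 [296.03091516 212.77426093]
 [327.26067904 222.37135777]]
('top',) [0.4267 0.2533 0.2333] 112.4535483622144 [np.float64(129.26490554484215)] [np.float64(0.0)]
('scene',) [0.5 0.1 0.3] 130.48140012788264 [np.float64(158.0616690134311)] [np.float64(0.0)]
```

```bash
sed -i '/^for ns in/,$d' p.py; cat >> p.py <<'E'
M={"top":([(158.6,174.6),(190.6,166.7),(207.7,163.1)],),"scene":([(325,262.5),(291.5,248.5),(275.5,240.7)],)}
L=[(0,.05,.045),(0,-.05,.045),(0,-.102,.045)]
r=least_squares(lambda p:np.concatenate([(proj(n,xf(*p,L))-np.array(M[n][0])).ravel() for n in M]),[.57,.2,.1])
print("pts",np.round(r.x,4),np.round(r.fun,1))
p0=r.x
for ns in (("top","scene"),("top",),("scene",)):
    best=minimize(lambda q:cost([q[0],q[1],q[2]*10],ns),[p0[0],p0[1],p0[2]/10],method="Nelder-Mead",options=dict(initial_simplex=[[p0[0],p0[1],p0[2]/10]]+0.004*np.vstack([np.zeros(3),np.eye(3)]),xatol=1e-5,fatol=1e-3))
    p=[best.x[0],best.x[1],best.x[2]*10]
    print(ns,np.round(p,4),best.fun,[S[n].sum() for n in ns],[ren(n,p).sum() for n in ns])
E
python3 p.py
```

```text
top [0.25791855 0.27142857 0.35326412 0.75787593 0.85714286]
scene [0.22772277 0.23383085 0.3        0.5805394  0.65073093]
pts [0.5523 0.259  0.2444] [ 0.1  0.7  0.2  0.4 -0.2 -0.3 -0.6  0.8  0.2 -0.2 -0.   0.2]
('top', 'scene') [0.5532 0.2592 0.2358] 40.75826307803375 [np.float64(129.26490554484215), np.float64(158.0616690134311)] [np.float64(163.00000000000003), np.float64(220.28627450980392)]
('top',) [0.5537 0.2595 0.2387] 11.5642586477022 [np.float64(129.26490554484215)] [np.float64(162.76078431372548)]
('scene',) [0.5521 0.259  0.2323] 25.602724075339097 [np.float64(158.0616690134311)] [np.float64(219.8078431372549)]
```

```bash
cat > plan.py <<'E'
import numpy as np,json,sys
from scipy.spatial.transform import Rotation as R, Slerp
from plant import observe
def plan(pos,ty_yaw,n,o=None):
    o=o or observe()
    p=np.array(o["eef_pos"]);r=R.from_rotvec(o["orientation"])
    y=np.array([np.cos(ty_yaw),np.sin(ty_yaw),0]);z=np.array([0,0,-1.]);x=np.cross(y,z)
    rt=R.from_matrix(np.c_[x,y,z])
    S=Slerp([0,1],R.concatenate([r,rt]));rows=[]
    cp,cr=p,r
    for i in range(1,n+1):
        tp=p+(np.array(pos)-p)*i/n;tr=S(i/n)
        d=np.round(cr.inv().apply(tp-cp),4);a=np.round((cr.inv()*tr).as_rotvec(degrees=True),1)+0.
        rows.append([d.tolist(),a.tolist()])
        cp=cp+cr.apply(d);cr=cr*R.from_rotvec(a,degrees=True)
    print("end err",np.round(cp-pos,5),"yaw",np.arctan2(*cr.as_matrix()[[1,0],1]))
    for i in range(0,n,5): print(json.dumps(rows[i:i+5]))
if __name__=="__main__":
    a=[float(v) for v in sys.argv[1:]]
    plan(a[:3],a[3],int(a[4]))
E
python3 plan.py .5532 .2592 .2 .237 25
python3 - <<'E'
from fit import *
# rest board check: rest seat at punch pose -> board corners, post
p=[.5532,.2592,.237]
for n in F: print(n,np.round(proj(n,xf(*p,[(a,b,.008) for a,b in((-.0375,-.05),(-.0375,.05),(.0375,.05),(.0375,-.05))])),1).tolist())
E
```

```text
end err [-5.e-05  2.e-05 -3.e-05] yaw 0.23772217957190123
[[[0.0243, -0.0279, 0.0013], [0.0, 0.0, -3.4]], [[0.0258, -0.0264, 0.0012], [0.0, 0.0, -3.4]], [[0.0274, -0.0248, 0.0013], [0.0, 0.0, -3.4]], [[0.0289, -0.0232, 0.0012], [0.0, 0.0, -3.4]], [[0.0301, -0.0214, 0.0013], [0.0, 0.0, -3.5]]]
[[[0.0314, -0.0195, 0.0012], [0.0, 0.0, -3.4]], [[0.0325, -0.0176, 0.0013], [0.0, 0.0, -3.4]], [[0.0335, -0.0157, 0.0012], [0.0, 0.0, -3.4]], [[0.0343, -0.0136, 0.0013], [0.0, 0.0, -3.4]], [[0.0351, -0.0116, 0.0012], [0.0, 0.0, -3.4]]]
[[[0.0357, -0.0095, 0.0013], [0.0, 0.0, -3.4]], [[0.0363, -0.0073, 0.0012], [0.0, 0.0, -3.4]], [[0.0366, -0.0052, 0.0013], [0.0, 0.0, -3.4]], [[0.0368, -0.0031, 0.0012], [0.0, 0.0, -3.4]], [[0.037, -0.0008, 0.0013], [0.0, 0.0, -3.5]]]
[[[0.0369, 0.0015, 0.0012], [0.0, 0.0, -3.4]], [[0.0368, 0.0036, 0.0013], [0.0, 0.0, -3.4]], [[0.0365, 0.0058, 0.0012], [0.0, 0.0, -3.4]], [[0.0361, 0.0079, 0.0013], [0.0, 0.0, -3.4]], [[0.0356, 0.0101, 0.0012], [0.0, 0.0, -3.4]]]
[[[0.0349, 0.0122, 0.0013], [0.0, 0.0, -3.4]], [[0.0341, 0.0142, 0.0012], [0.0, 0.0, -3.4]], [[0.0332, 0.0162, 0.0013], [0.0, 0.0, -3.4]], [[0.0322, 0.0182, 0.0012], [0.0, 0.0, -3.4]], [[0.0311, 0.02, 0.0013], [0.0, 0.0, -3.5]]]
top [[195.2, 180.7], [163.9, 188.6], [158.7, 165.6], [189.8, 157.9]]
scene [[296.0, 246.7], [327.3, 261.2], [317.0, 281.1], [284.7, 265.3]]
```

{"fn": "step_arm", "kwargs": {
  "deltas": [
    [[0.024,-0.028,0.001],[0,0,-3.4]],
    [[0.026,-0.026,0.001],[0,0,-3.4]],
    [[0.027,-0.025,0.001],[0,0,-3.4]],
    [[0.029,-0.023,0.001],[0,0,-3.4]],
    [[0.03,-0.021,0.001],[0,0,-3.4]]
  ],
  "jaw": -1
}}

```text
time: 1.9
eef_pos: [0.2681, -0.4222, 0.2264]
orientation: [2.992, 0.956, 0.0]
contact_force: [0.0, -0.3, -0.0]
width: 0.0856
```

{"fn": "step_arm", "kwargs": {
  "deltas": [
    [[0.031,-0.02,0.001],[0,0,-3.4]],
    [[0.032,-0.018,0.001],[0,0,-3.4]],
    [[0.034,-0.016,0.001],[0,0,-3.4]],
    [[0.034,-0.014,0.001],[0,0,-3.4]],
    [[0.035,-0.012,0.001],[0,0,-3.4]]
  ]
}}

```text
time: 2.4
eef_pos: [0.3378, -0.251, 0.2216]
orientation: [2.817, 1.388, 0.0]
contact_force: [1.1, -0.7, 0.3]
width: 0.0855
```

{"fn": "step_arm", "kwargs": {
  "deltas": [
    [[0.036,-0.01,0.001],[0,0,-3.4]],
    [[0.036,-0.007,0.001],[0,0,-3.4]],
    [[0.037,-0.005,0.001],[0,0,-3.4]],
    [[0.037,-0.003,0.001],[0,0,-3.4]],
    [[0.037,-0.001,0.001],[0,0,-3.4]]
  ]
}}

```text
time: 2.9
eef_pos: [0.4098, -0.0799, 0.2166]
orientation: [2.581, 1.789, 0.001]
contact_force: [0.8, -0.5, -0.5]
width: 0.0855
```

```bash
python3 plan.py .5532 .2592 .2 .237 10
```

```text
end err [-1.e-05  3.e-05 -3.e-05] yaw 0.23645945780956254
[[[0.0368, 0.0015, 0.0017], [0.0, 0.0, -3.4]], [[0.0366, 0.0037, 0.0016], [0.0, 0.0, -3.4]], [[0.0364, 0.0059, 0.0017], [0.0, 0.0, -3.4]], [[0.0359, 0.008, 0.0016], [0.0, 0.0, -3.5]], [[0.0354, 0.0102, 0.0017], [0.0, 0.0, -3.4]]]
[[[0.0347, 0.0123, 0.0016], [0.0, 0.0, -3.4]], [[0.0339, 0.0143, 0.0017], [0.0, 0.0, -3.4]], [[0.033, 0.0163, 0.0017], [0.0, 0.0, -3.4]], [[0.032, 0.0182, 0.0016], [0.0, 0.0, -3.4]], [[0.0309, 0.0201, 0.0017], [0.0, 0.0, -3.4]]]
```

{"fn": "step_arm", "kwargs": {
  "deltas": [
    [[0.037,0.0015,0.0017],[0,0,-3.4]],
    [[0.0366,0.0037,0.0017],[0,0,-3.4]],
    [[0.0364,0.006,0.0017],[0,0,-3.4]],
    [[0.036,0.008,0.0017],[0,0,-3.5]],
    [[0.0354,0.01,0.0017],[0,0,-3.4]]
  ]
}}

```text
time: 3.4
eef_pos: [0.4819, 0.0898, 0.2079]
orientation: [2.287, 2.153, 0.001]
contact_force: [0.3, -0.6, 0.1]
width: 0.0856
```

{"fn": "step_arm", "kwargs": {
  "deltas": [
    [[0.0347,0.0123,0.0017],[0,0,-3.4]],
    [[0.034,0.0143,0.0017],[0,0,-3.4]],
    [[0.033,0.0163,0.0017],[0,0,-3.4]],
    [[0.032,0.018,0.0017],[0,0,-3.4]],
    [[0.031,0.02,0.0017],[0,0,-3.4]]
  ]
}}

```text
time: 3.9
eef_pos: [0.5537, 0.2592, 0.1992]
orientation: [1.944, 2.467, -0.0]
contact_force: [0.1, -0.5, -0.2]
width: 0.0857
```

{"fn": "step_arm", "kwargs": {
  "deltas": [
    [[0,0,0],[0,0,0]],
    [[0,0,0],[0,0,0]],
    [[0,0,0.02],[0,0,0]],
    [[0,0,0.02],[0,0,0]],
    [[0,0,0],[0,0,0]]
  ]
}}

```text
time: 4.4
eef_pos: [0.552, 0.2552, 0.157]
orientation: [-1.949, -2.463, 0.007]
contact_force: [-0.9, -0.8, -1.3]
width: 0.0856
```

```bash
cat > snap.py <<'E'
import sys,cv2
from plant import grab_frame
n,out,u0,v0,w,h,s=sys.argv[1:3]+[int(v) for v in sys.argv[3:]]
f=grab_frame(n)["color"]
cv2.imwrite(out+"_raw.png",f[:,:,::-1])
cv2.imwrite(out+".png",cv2.resize(f[v0:v0+h,u0:u0+w,::-1],None,fx=s,fy=s,interpolation=cv2.INTER_CUBIC))
E
python3 snap.py scene pics/a1 220 160 160 120 5; python3 plan.py .5532 .2592 .10 .237 5
```

```text
end err [ 1.e-05  4.e-05 -2.e-05] yaw 0.23776928620813953
[[[0.0006, 0.0003, 0.0117], [0.0, 0.0, -0.1]], [[0.0006, 0.0003, 0.0117], [-0.1, 0.0, 0.0]], [[0.0006, 0.0002, 0.0117], [0.0, 0.1, -0.1]], [[0.0006, 0.0003, 0.0118], [0.0, 0.0, 0.0]], [[0.0006, 0.0003, 0.0117], [0.0, 0.0, -0.1]]]
```

View pics/a1.png

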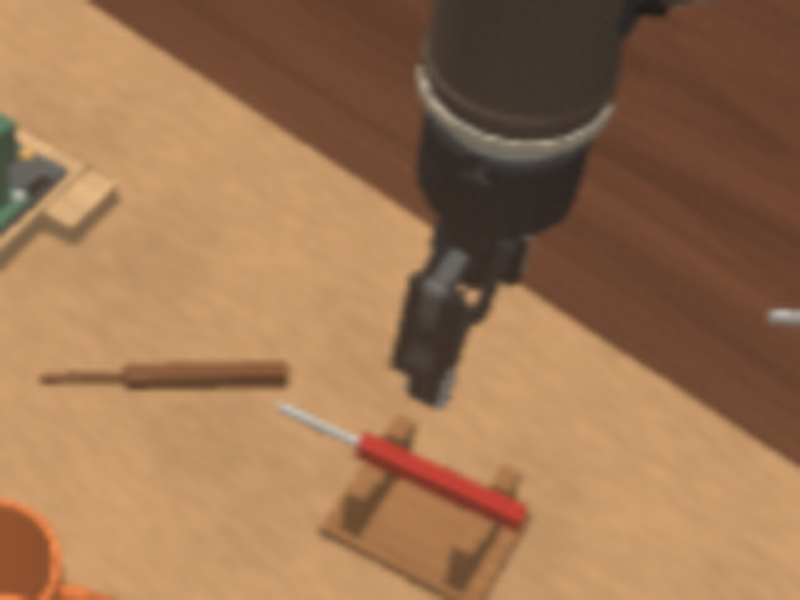

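{"fn": "step_arm", "kwargs": {
  "deltas": [
    [[0.001,0.0005,0.0195],[0,0,-0.1]],
    [[0.001,0.0005,0.0195],[0,0,-0.1]],
    [[0.001,0.0005,0.0195],[0,0,-0.1]],
    [[0,0,0],[0,0,0]],
    [[0,0,0],[0,0,0]]
  ]
}}

```text
time: 4.95
eef_pos: [0.5544, 0.2611, 0.102]
orientation: [1.941, 2.47, 0.001]
contact_force: [0.3, -1.2, 0.0]
width: 0.0852
```

```bash
python3 plan.py .5532 .2592 .027 .237 5
```

```text
end err [ 3.e-05 -2.e-05  1.e-05] yaw 0.23701769919155768
[[[-0.0003, -0.0003, 0.015], [0.0, 0.0, 0.0]], [[-0.0003, -0.0004, 0.015], [0.0, 0.0, 0.0]], [[-0.0003, -0.0003, 0.015], [0.0, 0.0, 0.1]], [[-0.0004, -0.0003, 0.015], [0.0, 0.0, 0.0]], [[-0.0003, -0.0003, 0.015], [0.0, 0.0, 0.0]]]
```

{"fn": "step_arm", "kwargs": {
  "deltas": [
    [[0,0,0.012],[0,0,0]],
    [[0,0,0.012],[0,0,0]],
    [[0,0,0],[0,0,0]],
    [[0,0,0],[0,0,0]],
    [[0,0,0],[0,0,0]]
  ]
}}

```text
time: 5.45
eef_pos: [0.554, 0.2615, 0.077]
orientation: [1.94, 2.471, 0.0]
contact_force: [0.6, -0.5, -0.1]
width: 0.0854
```

```bash
python3 plan.py .5532 .2592 .027 .237 5; python3 snap.py top pics/a2 140 120 80 70 8;python3 plan.py .5532 .2592 .027 .237 5
```

```text
end err [-1.e-05  1.e-05  2.e-05] yaw 0.2378365086268873
[[[-0.0004, -0.0003, 0.01], [0.0, 0.0, 0.0]], [[-0.0004, -0.0002, 0.01], [0.0, 0.0, 0.1]], [[-0.0004, -0.0003, 0.01], [0.0, 0.0, 0.0]], [[-0.0004, -0.0002, 0.01], [0.0, 0.0, 0.0]], [[-0.0004, -0.0003, 0.01], [0.0, 0.0, 0.0]]]
end err [1.e-05 3.e-05 4.e-05] yaw 0.2378015991900644
[[[-0.0004, -0.0003, 0.01], [0.0, 0.0, 0.0]], [[-0.0004, -0.0003, 0.0101], [0.0, 0.0, 0.1]], [[-0.0004, -0.0003, 0.01], [0.0, 0.0, 0.0]], [[-0.0004, -0.0002, 0.01], [0.0, 0.0, 0.0]], [[-0.0004, -0.0003, 0.01], [0.0, 0.0, 0.0]]]
```

View pics/a2.png

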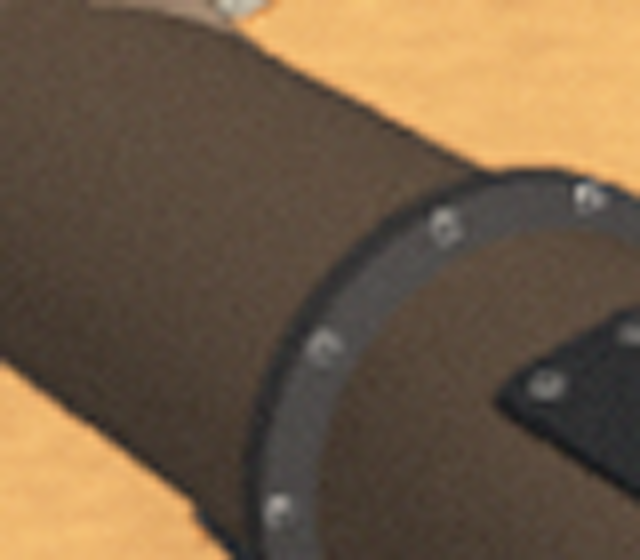

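{"fn": "step_arm", "kwargs": {
  "deltas": [
    [[-0.0005,-0.0003,0.0125],[0,0,0]],
    [[-0.0005,-0.0003,0.0125],[0,0,0]],
    [[-0.0005,-0.0003,0.0125],[0,0,0]],
    [[-0.0005,-0.0003,0.0125],[0,0,0]],
    [[0,0,0],[0,0,0]]
  ]
}}

```text
time: 6.0
eef_pos: [0.5519, 0.258, 0.0243]
orientation: [-1.939, -2.47, 0.006]
contact_force: [-0.3, -0.2, 0.1]
width: 0.0853
```

```bash
python3 snap.py scene pics/a3 260 200 80 90 7;python3 plan.py .5532 .2592 .027 .237 5
```

```text
end err [-4.e-05  1.e-05 -1.e-05] yaw 0.23786376227532152
[[[0.0001, 0.0002, -0.0003], [0.0, 0.0, 0.0]], [[0.0001, 0.0002, -0.0003], [-0.1, 0.0, 0.1]], [[0.0001, 0.0002, -0.0004], [0.0, 0.0, 0.0]], [[0.0001, 0.0002, -0.0003], [0.0, 0.0, 0.0]], [[0.0001, 0.0001, -0.0003], [0.0, 0.0, 0.0]]]
```

View pics/a3.png

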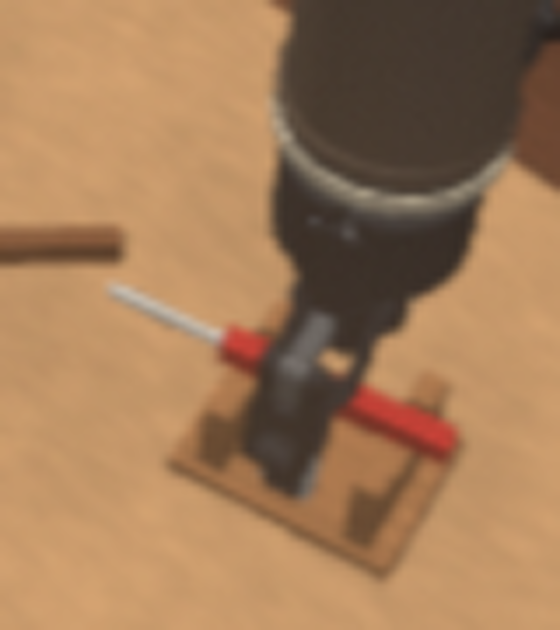

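{"fn": "step_arm", "kwargs": {
  "deltas": [
    [[0.0005,0.001,-0.001],[0,0,0.1]],
    [[0,0,-0.001],[0,0,0]],
    [[0,0,0],[0,0,0]],
    [[0,0,0],[0,0,0]],
    [[0,0,0],[0,0,0]]
  ],
  "jaw": 1,
  "newtons": 60
}}

```text
time: 6.55
eef_pos: [0.5541, 0.2597, 0.029]
orientation: [1.942, 2.469, 0.0]
contact_force: [-3.1, 0.4, 1.9]
width: 0.0122
```

{"fn": "step_arm", "kwargs": {
  "deltas": [
    [[0,0,0],[0,0,0]],
    [[0,0,0],[0,0,0]],
    [[0,0,0],[0,0,0]],
    [[0,0,0],[0,0,0]],
    [[0,0,0],[0,0,0]]
  ]
}}

```text
time: 7.05
eef_pos: [0.5543, 0.2597, 0.0292]
orientation: [1.942, 2.469, 0.0]
contact_force: [-0.3, -1.0, 6.0]
width: 0.011
```

```bash
python3 snap.py scene pics/a4 260 200 80 90 7;python3 plan.py .5532 .2592 .027 .237 5
```

```text
end err [-2.e-05  2.e-05 -0.e+00] yaw 0.2375399182560993
[[[-0.0001, -0.0002, 0.0004], [0.0, 0.0, 0.0]], [[-0.0, -0.0003, 0.0005], [0.0, 0.0, 0.0]], [[-0.0001, -0.0002, 0.0004], [0.0, 0.0, 0.0]], [[-0.0001, -0.0002, 0.0005], [0.0, 0.0, 0.0]], [[-0.0, -0.0003, 0.0004], [0.0, 0.0, 0.0]]]
```

View pics/a4.png

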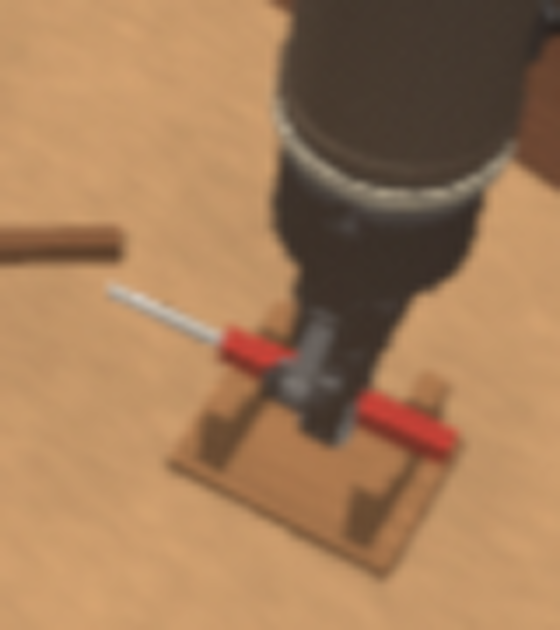

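{"fn": "step_arm", "kwargs": {
  "deltas": [
    [[0,0,-0.005],[0,0,0]],
    [[0,0,-0.015],[0,0,0]],
    [[0,0,-0.02],[0,0,0]],
    [[0,0,-0.02],[0,0,0]],
    [[0,0,-0.02],[0,0,0]]
  ]
}}

```text
time: 7.6
eef_pos: [0.5539, 0.2598, 0.1105]
orientation: [-1.942, -2.469, -0.0]
contact_force: [0.4, -0.2, -0.8]
width: 0.0107
```

```bash
python3 snap.py scene pics/a5 240 180 100 90 7;python3 plan.py .5643 .0525 .11 .122 10
```

```text
end err [-1.e-05  0.e+00  5.e-05] yaw 0.12274803194397575
[[[-0.0205, -0.004, 0.0003], [0.0, 0.0, 0.7]], [[-0.0205, -0.0038, 0.0004], [0.1, 0.0, 0.6]], [[-0.0206, -0.0036, 0.0003], [0.0, 0.0, 0.7]], [[-0.0206, -0.0034, 0.0004], [0.0, 0.0, 0.7]], [[-0.0206, -0.003, 0.0003], [0.0, 0.0, 0.6]]]
[[[-0.0207, -0.0029, 0.0004], [0.1, -0.1, 0.7]], [[-0.0207, -0.0026, 0.0004], [0.0, 0.0, 0.7]], [[-0.0208, -0.0024, 0.0004], [0.0, 0.0, 0.6]], [[-0.0207, -0.0021, 0.0004], [0.0, 0.0, 0.7]], [[-0.0208, -0.0019, 0.0003], [0.1, 0.0, 0.6]]]
```

View pics/a5.png

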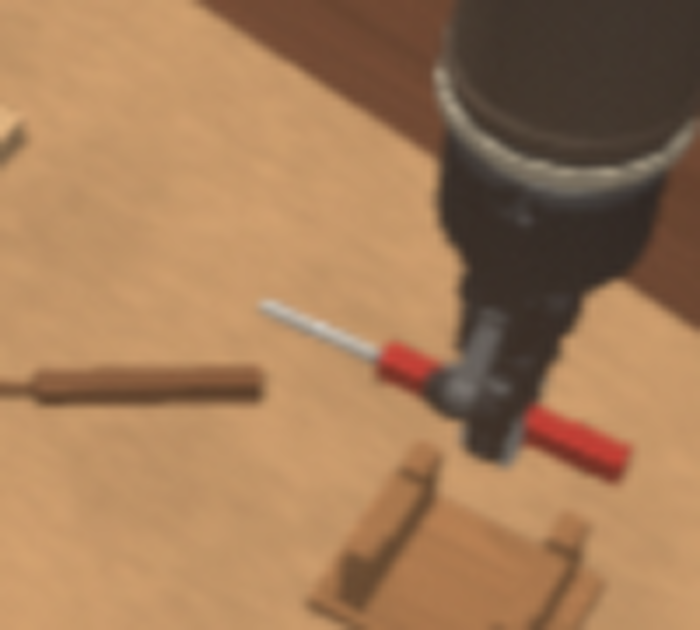

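{"fn": "step_arm", "kwargs": {
  "deltas": [
    [[-0.0205,-0.004,0],[0,0,0.7]],
    [[-0.0205,-0.0038,0],[0,0,0.7]],
    [[-0.0206,-0.0036,0],[0,0,0.6]],
    [[-0.0206,-0.0034,0],[0,0,0.7]],
    [[-0.0206,-0.003,0],[0,0,0.7]]
  ]
}}

```text
time: 8.15
eef_pos: [0.5584, 0.1547, 0.1093]
orientation: [2.015, 2.41, 0.0]
contact_force: [-0.1, 0.5, -1.6]
width: 0.0104
```

{"fn": "step_arm", "kwargs": {
  "deltas": [
    [[-0.0206,-0.003,0],[0,0,0.6]],
    [[-0.0206,-0.0026,0],[0,0,0.7]],
    [[-0.02,-0.0024,0],[0,0,0.6]],
    [[-0.02,-0.002,0],[0,0,0.7]],
    [[-0.02,-0.002,0],[0,0,0.6]]
  ]
}}

```text
time: 8.65
eef_pos: [0.5624, 0.0529, 0.1094]
orientation: [2.082, 2.353, 0.001]
contact_force: [0.2, -1.0, -1.1]
width: 0.0107
```

{"fn": "step_arm", "kwargs": {
  "deltas": [
    [[0,0,0],[0,0,0]],
    [[0,0,0.015],[0,0,0]],
    [[0,0,0.015],[0,0,0]],
    [[0,0,0.01],[0,0,0]],
    [[0,0,0],[0,0,0]]
  ]
}}

```text
time: 9.15
eef_pos: [0.5608, 0.0542, 0.0665]
orientation: [-2.078, -2.353, 0.004]
contact_force: [-1.1, 0.7, -1.2]
width: 0.0104
```

```bash
python3 snap.py scene pics/a6 190 150 100 90 8;python3 snap.py top pics/a7 190 120 140 100 5;python3 plan.py .5643 .0525 .0642 .122 5
```

```text
end err [ 4.e-05 -2.e-05 -3.e-05] yaw 0.1218646799232984
[[[-0.0004, 0.0004, 0.0008], [0.0, 0.0, 0.0]], [[-0.0004, 0.0004, 0.0008], [0.0, 0.0, 0.0]], [[-0.0004, 0.0004, 0.0008], [0.0, 0.0, 0.1]], [[-0.0005, 0.0004, 0.0009], [-0.1, 0.0, 0.0]], [[-0.0004, 0.0005, 0.0008], [0.0, 0.0, 0.0]]]
```

View pics/a6.png

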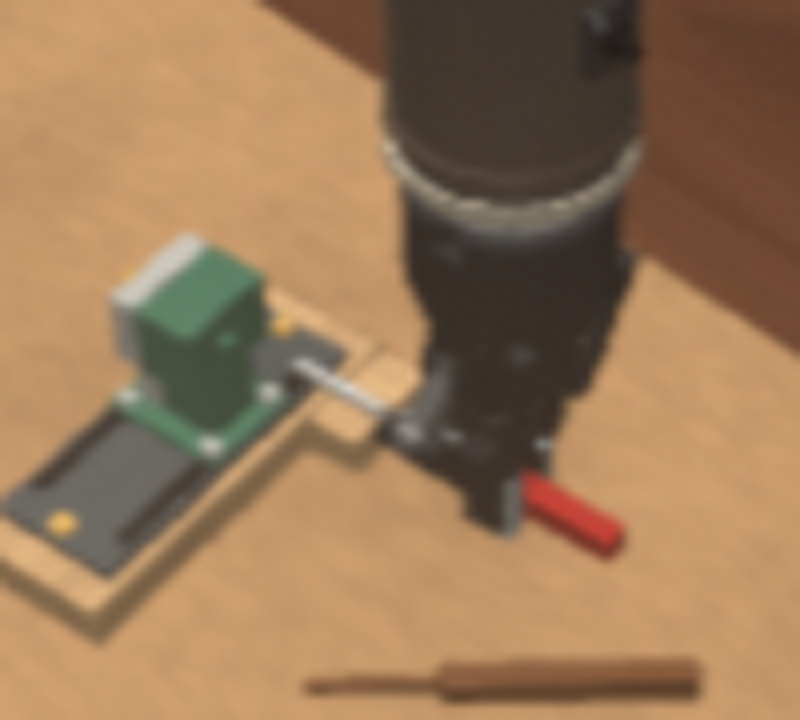

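View pics/a7.png

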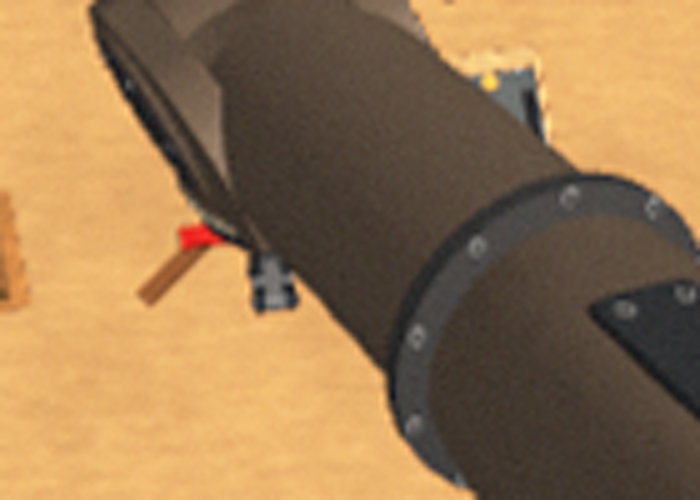

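{"fn": "step_arm", "kwargs": {
  "deltas": [
    [[-0.0005,0.001,0.001],[0,0,0]],
    [[0,0.001,0.001],[0,0,0]],
    [[0,0,0],[0,0,0]],
    [[0,0,0],[0,0,0]],
    [[0,0,0],[0,0,0]]
  ]
}}

```text
time: 9.75
eef_pos: [0.5645, 0.0533, 0.067]
orientation: [2.081, 2.353, 0.0]
contact_force: [-0.0, -0.0, -1.4]
width: 0.0106
```

```bash
cat > tip.py <<'E'
from fit import *
from plant import observe,grab_frame
from scipy.spatial.transform import Rotation as R
o=observe();r=R.from_rotvec(o["orientation"]).as_matrix();c=o["eef_pos"]-.0158*r[:,2]
ax=np.array([-r[0,0],-r[1,0],-r[2,0]]); ax=ax*np.sign(-ax[1])  # tip direction
tip=c+.102*ax
yaw=.1218;face=np.array([.5803,-.0785,.08]);hx=np.array([np.cos(yaw),np.sin(yaw),0]);hy=np.array([-np.sin(yaw),np.cos(yaw),0])
d=tip-face
print("t",o["time"],"F",np.round(o["contact_force"],1),"tip",np.round(tip,4),"off hx,hy,z mm",np.round([d@hx*1e3,d@hy*1e3,d[2]*1e3],2),"toolx yaw err",np.round(np.arctan2(r[1,1],r[0,1])-yaw,4),"tilt",np.round(ax[2],4),"w",o["width"])
E
cat > tipimg.py <<'E'
from tip import *
import sys
f=grab_frame("scene");u0,v0,w,h,s=200,165,60,50,13
im=cv2.resize(f["color"][v0:v0+h,u0:u0+w,::-1],None,fx=s,fy=s,interpolation=cv2.INTER_CUBIC)
for P,col in((tip,(0,0,255)),(c+.052*ax,(0,255,255)),(face,(255,0,0)),(face+.05*hy,(255,0,0))):
    q=(proj("scene",P)[0]-[u0-.5,v0-.5])*s
    cv2.drawMarker(im,tuple(int(v) for v in q),col,cv2.MARKER_CROSS,9,1)
cv2.imwrite(sys.argv[1],im)
E
python3 tipimg.py pics/b1.png
```

```text
t 9.75 F [-0.  -0.  -1.4] tip [ 0.5769 -0.0479  0.0828] off hx,hy,z mm [ 0.39 30.77  2.79] toolx yaw err 0.0005 tilt 0.0001 w 0.010586330396215272
```

View pics/b1.png

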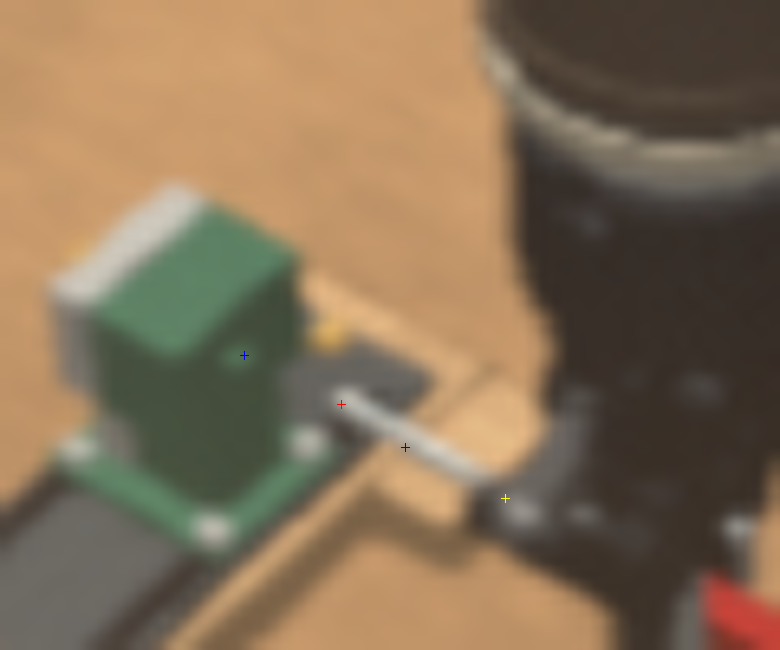

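{"fn": "step_arm", "kwargs": {
  "deltas": [
    [[-0.005,0.0006,0.002],[0,0,0]],
    [[-0.005,0,0.001],[0,0,0]],
    [[-0.005,0,0],[0,0,0]],
    [[-0.003,0,0],[0,0,0]],
    [[0,0,0],[0,0,0]]
  ]
}}

```text
time: 10.3
eef_pos: [0.5673, 0.0347, 0.0637]
orientation: [2.083, 2.352, -0.001]
contact_force: [0.3, -0.1, -0.8]
width: 0.0102
```

```bash
python3 tipimg.py pics/b2.png; python3 tip.py
```

```text
t 10.3 F [ 0.3 -0.1 -0.8] tip [ 0.5797 -0.0666  0.0796] off hx,hy,z mm [ 0.81 11.91 -0.42] toolx yaw err -0.0005 tilt 0.0004 w 0.010151970663336422
t 10.35 F [ 0.   0.1 -0.8] tip [ 0.5796 -0.066   0.0796] off hx,hy,z mm [ 0.86 12.44 -0.41] toolx yaw err -0.0 tilt 0.0 w 0.010842503802318949
```

View pics/b2.png

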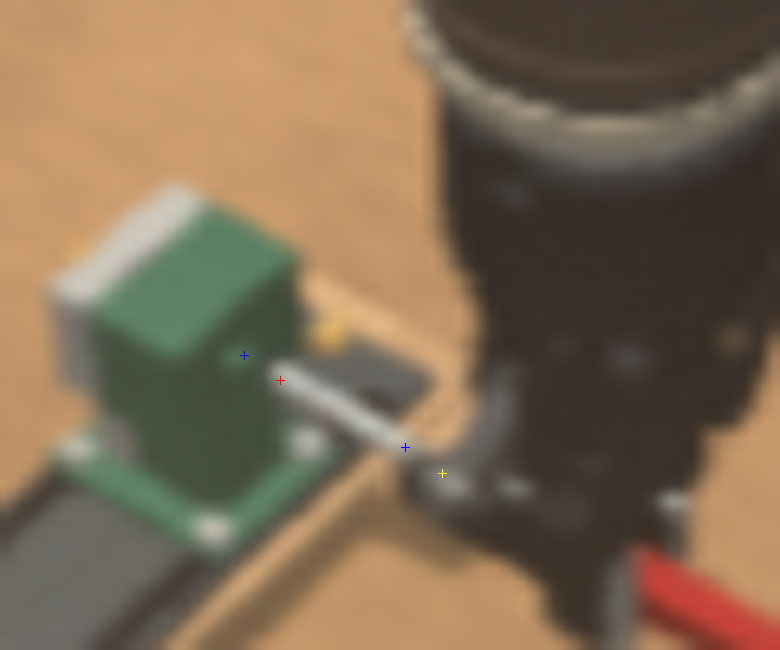

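{"fn": "step_arm", "kwargs": {
  "deltas": [
    [[-0.003,0.0002,0],[0,0,0]],
    [[-0.003,0,0],[0,0,0]],
    [[-0.002,0,0],[0,0,0]],
    [[0,0,0],[0,0,0]],
    [[0,0,0],[0,0,0]]
  ]
}}

```text
time: 10.85
eef_pos: [0.5684, 0.0276, 0.0638]
orientation: [2.081, 2.353, 0.0]
contact_force: [0.6, 0.3, -0.6]
width: 0.0105
```

```bash
python3 tipimg.py pics/b3.png; python3 tip.py
```

```text
t 10.85 F [ 0.6  0.3 -0.6] tip [ 0.5808 -0.0736  0.0796] off hx,hy,z mm [ 1.13  4.81 -0.38] toolx yaw err 0.0006 tilt 0.0 w 0.010533289853298985
t 10.9 F [-0.2  0.3 -1.4] tip [ 0.5808 -0.0734  0.0796] off hx,hy,z mm [ 1.15  4.97 -0.39] toolx yaw err 0.0008 tilt -0.0001 w 0.010741240386955285
```

View pics/b3.png

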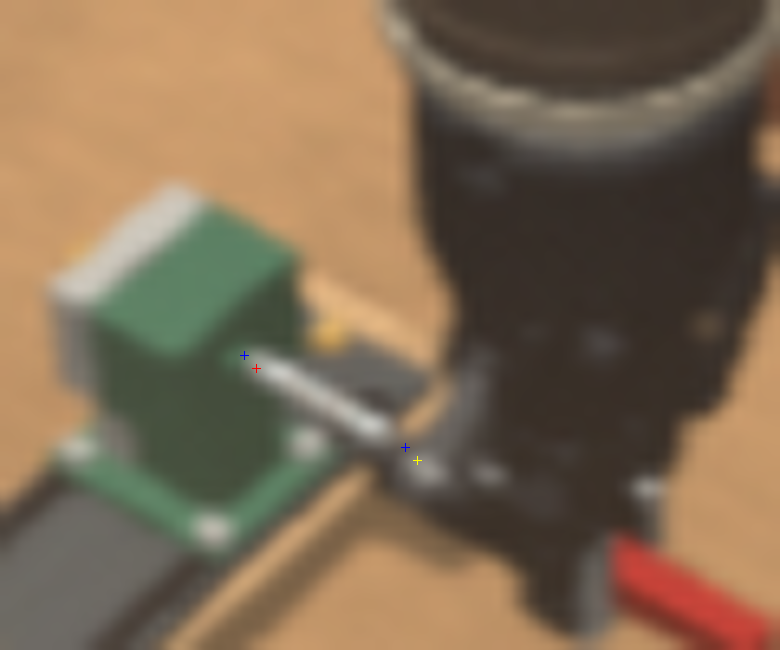

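{"fn": "step_arm", "kwargs": {
  "deltas": [
    [[-0.001,0,0],[0,0,0]],
    [[-0.001,0,0],[0,0,0]],
    [[-0.0007,0,0],[0,0,0]],
    [[-0.0005,0,0],[0,0,0]],
    [[-0.0005,0,0],[0,0,0]]
  ]
}}

```text
time: 11.4
eef_pos: [0.5688, 0.0239, 0.0638]
orientation: [2.081, 2.353, -0.0]
contact_force: [0.5, 0.4, -0.9]
width: 0.0108
```

{"fn": "step_arm", "kwargs": {
  "deltas": [
    [[-0.0004,0,0],[0,0,0]],
    [[-0.0004,0,0],[0,0,0]],
    [[-0.0004,0,0],[0,0,0]],
    [[-0.0004,0,0],[0,0,0]],
    [[-0.0004,0,0],[0,0,0]]
  ]
}}

```text
time: 11.9
eef_pos: [0.5691, 0.022, 0.0638]
orientation: [-2.081, -2.353, 0.0]
contact_force: [0.4, -0.0, -1.1]
width: 0.0109
```

```bash
python3 tip.py
```

```text
t 11.9 F [ 0.4 -0.  -1.1] tip [ 0.5816 -0.0792  0.0796] off hx,hy,z mm [ 1.15 -0.89 -0.41] toolx yaw err 0.0007 tilt 0.0 w 0.010878893360866638
```

No contact at the nominal face plane yet; continuing gently.

{"fn": "step_arm", "kwargs": {
  "deltas": [
    [[-0.0004,0,0],[0,0,0]],
    [[-0.0004,0,0],[0,0,0]],
    [[-0.0004,0,0],[0,0,0]],
    [[-0.0004,0,0],[0,0,0]],
    [[-0.0004,0,0],[0,0,0]]
  ]
}}

```text
time: 12.4
eef_pos: [0.5693, 0.02, 0.0638]
orientation: [2.081, 2.353, -0.0]
contact_force: [0.5, 0.1, -0.6]
width: 0.011
```

{"fn": "step_arm", "kwargs": {
  "deltas": [
    [[-0.0004,0,0],[0,0,0]],
    [[-0.0004,0,0],[0,0,0]],
    [[-0.0004,0,0],[0,0,0]],
    [[-0.0004,0,0],[0,0,0]],
    [[-0.0004,0,0],[0,0,0]]
  ]
}}

```text
time: 12.9
eef_pos: [0.5696, 0.018, 0.0638]
orientation: [2.081, 2.353, -0.0]
contact_force: [-0.3, -0.3, -0.8]
width: 0.0108
```

```bash
python3 tip.py
```

```text
t 12.9 F [-0.3 -0.3 -0.8] tip [ 0.582  -0.0832  0.0796] off hx,hy,z mm [ 1.14 -4.91 -0.4 ] toolx yaw err 0.0006 tilt 0.0 w 0.010820665451878913
```

{"fn": "step_arm", "kwargs": {
  "deltas": [
    [[-0.0005,0,0],[0,0,0]],
    [[-0.0005,0,0],[0,0,0]],
    [[-0.0005,0,0],[0,0,0]],
    [[-0.0005,0,0],[0,0,0]],
    [[-0.0005,0,0],[0,0,0]]
  ]
}}

```text
time: 13.4
eef_pos: [0.5698, 0.0161, 0.0638]
orientation: [-2.081, -2.353, -0.001]
contact_force: [-1.4, 3.6, -0.2]
width: 0.0108
```

{"fn": "step_arm", "kwargs": {
  "deltas": [
    [[-0.0005,0,0],[0,0,0]],
    [[-0.0005,0,0],[0,0,0]],
    [[-0.0005,0,0],[0,0,0]],
    [[-0.0005,0,0],[0,0,0]],
    [[-0.0005,0,0],[0,0,0]]
  ]
}}

```text
time: 13.9
eef_pos: [0.5698, 0.0158, 0.0639]
orientation: [-2.078, -2.354, -0.003]
contact_force: [-1.7, 9.5, -0.3]
width: 0.0107
```

```bash
python3 tip.py
```

```text
t 13.9 F [-1.7  9.5 -0.3] tip [ 0.5825 -0.0855  0.0794] off hx,hy,z mm [ 1.34 -7.18 -0.58] toolx yaw err 0.0028 tilt -0.0029 w 0.010661985481509317
```

{"fn": "step_arm", "kwargs": {
  "deltas": [
    [[-0.0006,0,0],[0,0,0]],
    [[-0.0006,0,0],[0,0,0]],
    [[-0.0006,0,0],[0,0,0]],
    [[-0.0006,0,0],[0,0,0]],
    [[-0.0006,0,0],[0,0,0]]
  ]
}}

```text
time: 14.4
eef_pos: [0.5702, 0.0132, 0.0639]
orientation: [-2.077, -2.354, -0.004]
contact_force: [-3.6, 8.3, -0.1]
width: 0.0109
```

```bash
python3 tip.py
```

```text
t 14.4 F [-3.6  8.3 -0.1] tip [ 0.5829 -0.0881  0.0794] off hx,hy,z mm [ 1.39 -9.85 -0.59] toolx yaw err 0.0031 tilt -0.0033 w 0.010878194045302308
```

{"fn": "step_arm", "kwargs": {
  "deltas": [
    [[-0.001,-0.0002,0],[0,0,0]],
    [[-0.001,-0.0002,0],[0,0,0]],
    [[-0.001,-0.0002,0],[0,0,0]],
    [[-0.001,0,0],[0,0,0]],
    [[-0.001,0,0],[0,0,0]]
  ]
}}

```text
time: 14.9
eef_pos: [0.5705, 0.0084, 0.064]
orientation: [-2.077, -2.355, -0.005]
contact_force: [-2.0, 11.1, -0.7]
width: 0.0109
```

```bash
python3 tip.py
```

```text
t 14.9 F [-2.  11.1 -0.7] tip [ 0.5833 -0.0928  0.0795] off hx,hy,z mm [  1.19 -14.59  -0.52] toolx yaw err 0.0034 tilt -0.0036 w 0.010880829371336338
```

Pin is moving steadily at ~11 N, laterally quiet.

{"fn": "step_arm", "kwargs": {
  "deltas": [
    [[-0.001,0,0],[0,0,0]],
    [[-0.001,0,0],[0,0,0]],
    [[-0.001,0,0],[0,0,0]],
    [[-0.001,0,0],[0,0,0]],
    [[-0.001,0,0],[0,0,0]]
  ]
}}

```text
time: 15.4
eef_pos: [0.5712, 0.0035, 0.0641]
orientation: [-2.077, -2.355, -0.005]
contact_force: [-2.0, 10.1, -0.7]
width: 0.0103
```

{"fn": "step_arm", "kwargs": {
  "deltas": [
    [[-0.001,0,0],[0,0,0]],
    [[-0.001,0,0],[0,0,0]],
    [[-0.001,0,0],[0,0,0]],
    [[-0.001,0,0],[0,0,0]],
    [[-0.001,0,0],[0,0,0]]
  ]
}}

```text
time: 15.9
eef_pos: [0.5718, -0.0015, 0.0641]
orientation: [-2.077, -2.355, -0.005]
contact_force: [-1.4, 10.8, -0.2]
width: 0.0103
```

```bash
python3 tip.py
```

```text
t 15.9 F [-1.4 10.8 -0.2] tip [ 0.5845 -0.1027  0.0795] off hx,hy,z mm [  1.27 -24.56  -0.49] toolx yaw err 0.0035 tilt -0.0036 w 0.010260191470933131
```

{"fn": "step_arm", "kwargs": {
  "deltas": [
    [[-0.001,0,0],[0,0,0]],
    [[-0.001,0,0],[0,0,0]],
    [[-0.001,0,0],[0,0,0]],
    [[-0.001,0,0],[0,0,0]],
    [[-0.001,0,0],[0,0,0]]
  ]
}}

```text
time: 16.4
eef_pos: [0.5724, -0.0064, 0.064]
orientation: [-2.077, -2.355, -0.005]
contact_force: [-1.1, 10.7, -0.8]
width: 0.0104
```

{"fn": "step_arm", "kwargs": {
  "deltas": [
    [[-0.001,0,0],[0,0,0]],
    [[-0.001,0,0],[0,0,0]],
    [[-0.001,0,0],[0,0,0]],
    [[-0.001,0,0],[0,0,0]],
    [[-0.0005,0,0],[0,0,0]]
  ]
}}

```text
time: 16.9
eef_pos: [0.573, -0.011, 0.0641]
orientation: [-2.077, -2.355, -0.005]
contact_force: [-0.7, 10.6, -0.3]
width: 0.0105
```

```bash
python3 tipimg.py pics/b4.png; python3 snap.py top pics/b5 270 120 60 70 8
```

```text
t 16.9 F [-0.7 10.6 -0.3] tip [ 0.5858 -0.1123  0.0795] off hx,hy,z mm [  1.33 -34.21  -0.49] toolx yaw err 0.0034 tilt -0.0034 w 0.010529499180725677
```

View pics/b4.png

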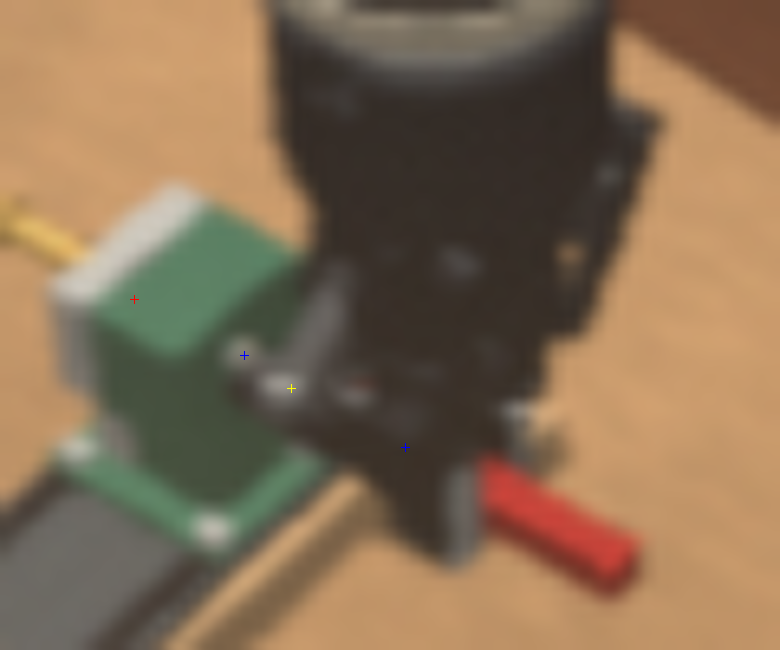

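```bash
cat > c.py <<'E'
from tip import *
f=grab_frame("scene");u0,v0,w,h,s=170,155,90,60,8
im=cv2.resize(f["color"][v0:v0+h,u0:u0+w,::-1],None,fx=s,fy=s,interpolation=cv2.INTER_CUBIC)
f0=face+.0*hx
for P,col in((c-.05*ax,(0,0,255)),(f0-.070*hy,(255,0,0)),(f0-.074*hy,(0,0,255)),(f0-.078*hy,(0,255,0))):
    q=(proj("scene",P)[0]-[u0-.5,v0-.5])*s
    cv2.drawMarker(im,tuple(int(v) for v in q),col,cv2.MARKER_CROSS,7,1)
cv2.imwrite("pics/b6.png",im)
E
python3 c.py
```

```text
t 17.0 F [-1.1  8.5 -0.6] tip [ 0.5858 -0.1126  0.0795] off hx,hy,z mm [  1.3  -34.47  -0.47] toolx yaw err 0.0032 tilt -0.0031 w 0.010619909327955616
```

View pics/b6.png

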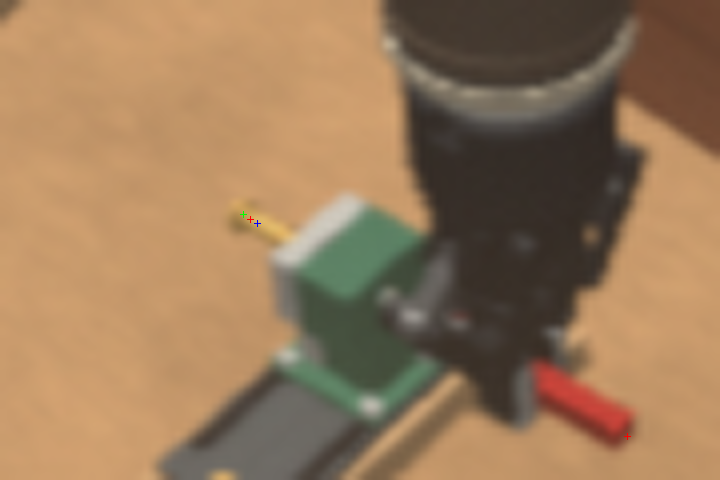

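{"fn": "step_arm", "kwargs": {
  "deltas": [
    [[0.003,0,0],[0,0,0]],
    [[0.005,0,0],[0,0,0]],
    [[0.006,0,0],[0,0,0]],
    [[0.007,0,0],[0,0,0]],
    [[0.007,0,0],[0,0,0]]
  ]
}}

```text
time: 17.55
eef_pos: [0.5694, 0.014, 0.0638]
orientation: [2.081, 2.353, -0.0]
contact_force: [0.6, 0.2, -0.8]
width: 0.0109
```

{"fn": "step_arm", "kwargs": {
  "deltas": [
    [[0.008,0,0],[0,0,0]],
    [[0.008,0,0],[0,0,0]],
    [[0.01,0,0],[0,0,0]],
    [[0.01,0,0],[0,0,0]],
    [[0.01,0,0],[0,0,0]]
  ]
}}

```text
time: 18.05
eef_pos: [0.5638, 0.0602, 0.0638]
orientation: [-2.081, -2.353, -0.0]
contact_force: [0.3, -0.4, -0.3]
width: 0.0105
```

{"fn": "step_arm", "kwargs": {
  "deltas": [
    [[0.01,0,-0.015],[0,0,0]],
    [[0.01,0,-0.015],[0,0,0]],
    [[0.01,0,-0.01],[0,0,0]],
    [[0.01,0,0],[0,0,0]],
    [[0,0,0],[0,0,0]]
  ]
}}

```text
time: 18.55
eef_pos: [0.559, 0.1009, 0.1045]
orientation: [2.079, 2.355, 0.002]
contact_force: [0.6, 0.2, -1.0]
width: 0.0108
```

```bash
python3 tip.py; python3 plan.py .5543 .2597 .105 .237 10
```

```text
t 18.55 F [ 0.6  0.2 -1. ] tip [ 5.716e-01 -3.000e-04  1.202e-01] off hx,hy,z mm [ 0.89 78.67 40.21] toolx yaw err 0.0028 tilt -0.0008 w 0.010795050371463949
end err [3.e-05 2.e-05 2.e-05] yaw 0.2362845667708187
[[[0.0158, 0.0015, -0.0], [0.0, 0.0, -0.6]], [[0.0158, 0.0017, -0.0001], [0.0, 0.0, -0.7]], [[0.0158, 0.0019, -0.0], [0.0, 0.0, -0.6]], [[0.0157, 0.002, -0.0], [0.0, 0.0, -0.7]], [[0.0158, 0.0022, -0.0001], [0.0, 0.0, -0.6]]]
[[[0.0157, 0.0024, -0.0], [0.0, 0.0, -0.7]], [[0.0156, 0.0026, -0.0001], [0.1, 0.0, -0.6]], [[0.0157, 0.0027, 0.0], [0.0, 0.0, -0.7]], [[0.0156, 0.003, -0.0], [0.0, 0.0, -0.6]], [[0.0156, 0.0031, -0.0001], [0.0, 0.0, -0.6]]]
```

{"fn": "step_arm", "kwargs": {
  "deltas": [
    [[0.016,0.0015,0],[0,0,-0.6]],
    [[0.016,0.0017,0],[0,0,-0.7]],
    [[0.016,0.002,0],[0,0,-0.6]],
    [[0.016,0.002,0],[0,0,-0.7]],
    [[0.016,0.0022,0],[0,0,-0.6]]
  ]
}}

```text
time: 19.05
eef_pos: [0.5565, 0.1813, 0.1036]
orientation: [-2.012, -2.412, 0.0]
contact_force: [-0.3, 0.2, -0.9]
width: 0.0107
```

{"fn": "step_arm", "kwargs": {
  "deltas": [
    [[0.016,0.0024,0],[0,0,-0.7]],
    [[0.0156,0.0026,0],[0,0,-0.6]],
    [[0.0156,0.0027,0],[0,0,-0.7]],
    [[0.0156,0.003,0],[0,0,-0.6]],
    [[0.0145,0.003,0],[0,0,-0.6]]
  ]
}}

```text
time: 19.55
eef_pos: [0.5547, 0.2593, 0.1038]
orientation: [-1.945, -2.467, -0.0]
contact_force: [0.4, 0.3, -0.4]
width: 0.0109
```

{"fn": "step_arm", "kwargs": {
  "deltas": [
    [[0,0,0],[0,0,0]],
    [[0,0,0.01],[0,0,0]],
    [[0,0,0.01],[0,0,0]],
    [[0,0,0],[0,0,0]],
    [[0,0,0],[0,0,0]]
  ]
}}

```text
time: 20.05
eef_pos: [0.5546, 0.2569, 0.0831]
orientation: [-1.948, -2.465, 0.002]
contact_force: [0.4, -0.3, -0.7]
width: 0.0107
```

```bash
python3 plan.py .5543 .2597 .0300 .237 5;python3 snap.py scene pics/c1 250 200 90 90 8;
```

```text
end err [1.e-05 3.e-05 1.e-05] yaw 0.23669486269876358
[[[0.0006, 0.0001, 0.0106], [0.0, 0.0, 0.0]], [[0.0006, 0.0001, 0.0106], [0.0, 0.0, -0.1]], [[0.0005, 0.0, 0.0107], [0.0, 0.0, 0.0]], [[0.0006, 0.0001, 0.0106], [-0.1, 0.0, -0.1]], [[0.0006, 0.0001, 0.0106], [0.0, 0.0, 0.0]]]
```

View pics/c1.png

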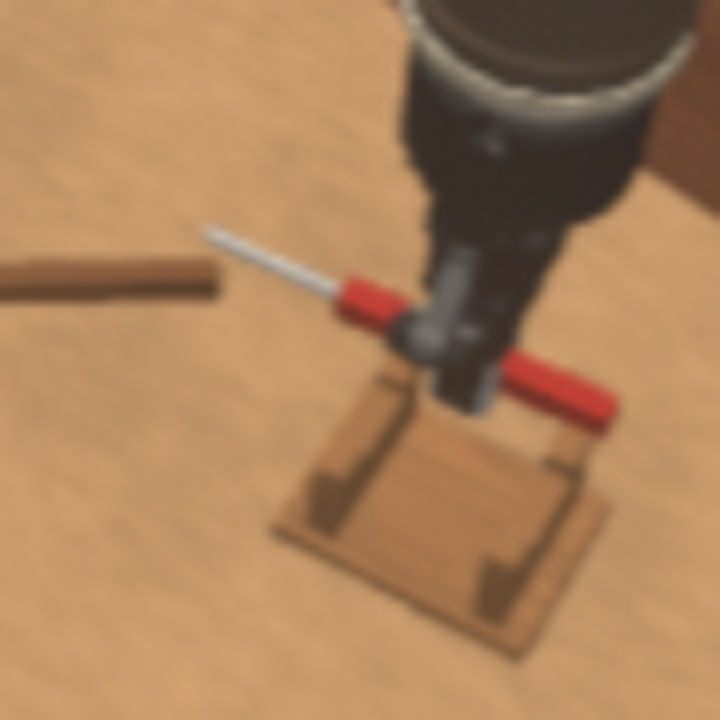

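{"fn": "step_arm", "kwargs": {
  "deltas": [
    [[0.0007,0,0.012],[0,0,0]],
    [[0.0007,0,0.012],[0,0,-0.1]],
    [[0.0007,0,0.012],[0,0,0]],
    [[0.0007,0,0.01],[0,0,0]],
    [[0,0,0],[0,0,0]]
  ]
}}

```text
time: 20.6
eef_pos: [0.553, 0.2601, 0.0357]
orientation: [-1.943, -2.467, 0.004]
contact_force: [-0.7, -0.4, -1.1]
width: 0.0106
```

{"fn": "step_arm", "kwargs": {
  "deltas": [
    [[0,0,0.001],[0,0,0]],
    [[0,0,0.001],[0,0,0]],
    [[0,0,0.001],[0,0,0]],
    [[0,0,0],[0,0,0]],
    [[0,0,0],[0,0,0]]
  ]
}}

```text
time: 21.1
eef_pos: [0.5542, 0.2606, 0.035]
orientation: [1.944, 2.467, 0.0]
contact_force: [-0.2, 0.1, -1.1]
width: 0.0105
```

```bash
python3 plan.py .5543 .2597 .0292 .237 5;python3 snap.py scene pics/c2 250 200 90 90 8;
```

```text
end err [-4.e-05 -1.e-05  3.e-05] yaw 0.2376235063758552
[[[-0.0002, -0.0, 0.0012], [0.0, 0.0, 0.0]], [[-0.0002, -0.0001, 0.0011], [0.0, 0.0, 0.0]], [[-0.0001, 0.0, 0.0012], [0.0, 0.0, 0.0]], [[-0.0002, -0.0, 0.0012], [0.0, 0.0, -0.1]], [[-0.0002, -0.0001, 0.0011], [0.0, 0.0, 0.0]]]
```

View pics/c2.png

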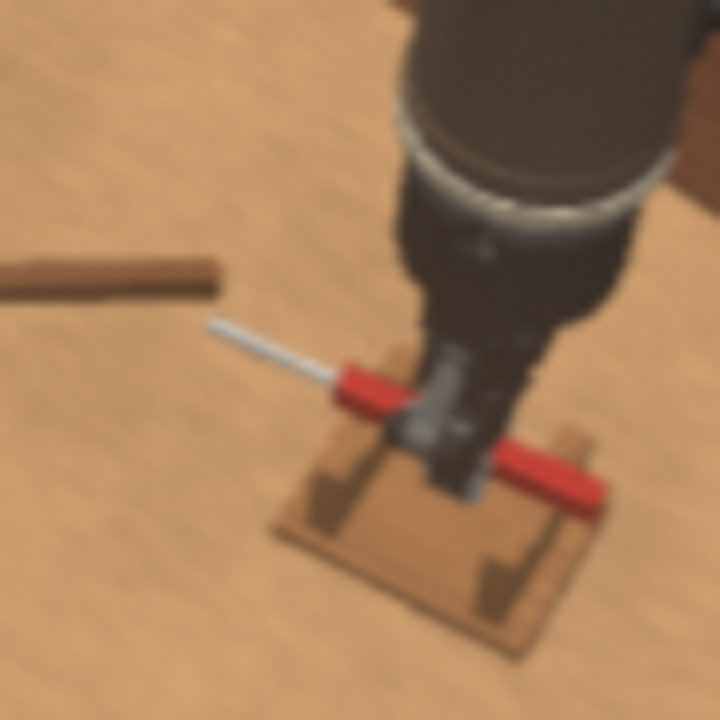

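Lower the last ~6 mm until it seats.

{"fn": "step_arm", "kwargs": {
  "deltas": [
    [[-0.0005,0,0.0012],[0,0,0]],
    [[-0.0004,0,0.0012],[0,0,0]],
    [[0,0,0.0012],[0,0,0]],
    [[0,0,0.0012],[0,0,0]],
    [[0,0,0.001],[0,0,0]]
  ]
}}

```text
time: 21.65
eef_pos: [0.5543, 0.2597, 0.0291]
orientation: [1.944, 2.467, -0.0]
contact_force: [-3.9, -3.5, 12.8]
width: 0.0107
```

{"fn": "step_arm", "kwargs": {
  "deltas": [
    [[0,0,0.0003],[0,0,0]],
    [[0,0,0.0003],[0,0,0]],
    [[0,0,0],[0,0,0]],
    [[0,0,0],[0,0,0]],
    [[0,0,0],[0,0,0]]
  ]
}}

```text
time: 22.15
eef_pos: [0.5543, 0.2597, 0.0292]
orientation: [1.944, 2.467, -0.0]
contact_force: [-2.6, -2.2, 8.4]
width: 0.0107
```

{"fn": "step_arm", "kwargs": {
  "deltas": [
    [[0,0,-0.0005],[0,0,0]],
    [[0,0,-0.0005],[0,0,0]],
    [[0,0,0],[0,0,0]],
    [[0,0,0],[0,0,0]],
    [[0,0,0],[0,0,0]]
  ],
  "jaw": -0.2
}}

```text
time: 22.65
eef_pos: [0.5543, 0.2597, 0.0293]
orientation: [-1.945, -2.467, 0.0]
contact_force: [0.3, -0.1, -0.5]
width: 0.0511
```

{"fn": "step_arm", "kwargs": {
  "deltas": [
    [[0,0,0],[0,0,0]],
    [[0,0,0],[0,0,0]],
    [[0,0,-0.005],[0,0,0]],
    [[0,0,-0.01],[0,0,0]],
    [[0,0,-0.02],[0,0,0]]
  ]
}}

```text
time: 23.15
eef_pos: [0.5536, 0.2593, 0.0643]
orientation: [-1.944, -2.467, 0.003]
contact_force: [-0.3, 0.4, 0.0]
width: 0.0512
```

{"fn": "step_arm", "kwargs": {
  "deltas": [
    [[0,0,-0.03],[0,0,0]],
    [[0,0,-0.03],[0,0,0]],
    [[0,0,-0.03],[0,0,0]],
    [[0,0,-0.03],[0,0,0]],
    [[0,0,-0.02],[0,0,0]]
  ]
}}

```text
time: 23.65
eef_pos: [0.5547, 0.2604, 0.2078]
orientation: [1.943, 2.467, 0.004]
contact_force: [0.8, 0.4, -0.6]
width: 0.0513
```

```bash
python3 snap.py scene pics/d1 150 150 190 140 4; python3 -c "
from plant import observe;o=observe();print(o['time'],o['eef_pos'],o['width'])"
```

```text
23.7 [0.55571427 0.26126263 0.21060829] 0.051305000567946416
```

View pics/d1.png

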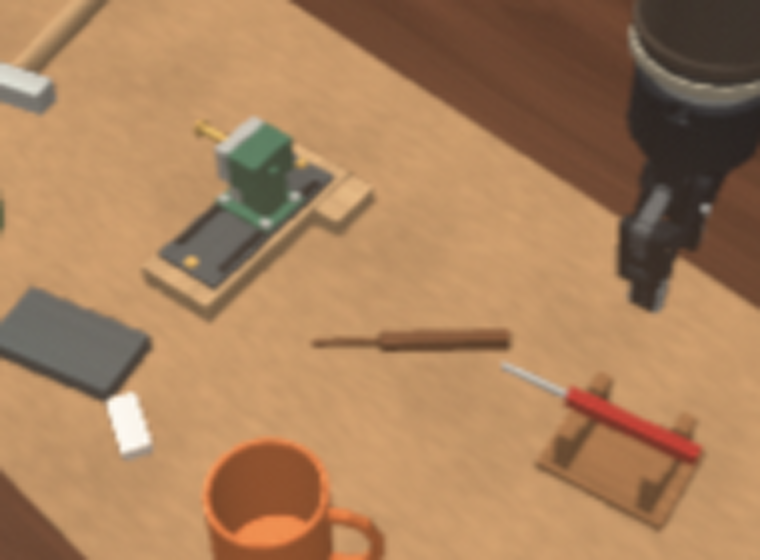

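```bash
cat > e.py <<'E'
import p as pp
from fit import *
a=cv2.imread("pics/d1_raw.png")[:,:,::-1]
b=F["scene"]["color"]
d=np.abs(a.astype(int)-b).sum(2)[225:290,265:340]
print("diff max in rest region",d.max(),(d>60).sum())
def cen(c):
    c=c.astype(float)[225:290,265:340]
    m=(c[...,0]-np.maximum(c[...,1],c[...,2]))/(c.max(2)+1)>.4
    v,u=np.nonzero(m);return u.mean()+265,v.mean()+225,m.sum(),.5*np.degrees(np.arctan2(2*np.cov(u,v)[0,1],np.var(u)-np.var(v)))
print(cen(b),cen(a))
# pin head
yaw=.1218;face=np.array([.5813,-.0785,.08]);hy=np.array([-np.sin(yaw),np.cos(yaw),0])
for dep in(.029,.034,.038): print(dep,np.round(proj("scene",face-(dep+.04)*hy),1))
im=a[165:205,185:235,::-1];cv2.imwrite("pics/d2.png",cv2.resize(np.ascontiguousarray(im),None,fx=14,fy=14,interpolation=cv2.INTER_CUBIC))
E
python3 e.py|tail -8
```

```text
('top', 'scene') [0.5532 0.2592 0.2358] 40.75826307803375 [np.float64(129.26490554484215), np.float64(158.0616690134311)] [np.float64(163.00000000000003), np.float64(220.28627450980392)]
('top',) [0.5537 0.2595 0.2387] 11.5642586477022 [np.float64(129.26490554484215)] [np.float64(162.76078431372548)]
('scene',) [0.5521 0.259  0.2323] 25.602724075339097 [np.float64(158.0616690134311)] [np.float64(219.8078431372549)]
diff max in rest region 293 22
(np.float64(308.0192307692308), np.float64(255.90384615384616), np.int64(208), np.float64(25.19927957352503)) (np.float64(308.0673076923077), np.float64(256.11538461538464), np.int64(208), np.float64(25.540101607036927))
0.029 [[201.7 182.7]]
0.034 [[200.6 182. ]]
0.038 [[199.7 181.5]]
```

View pics/d2.png

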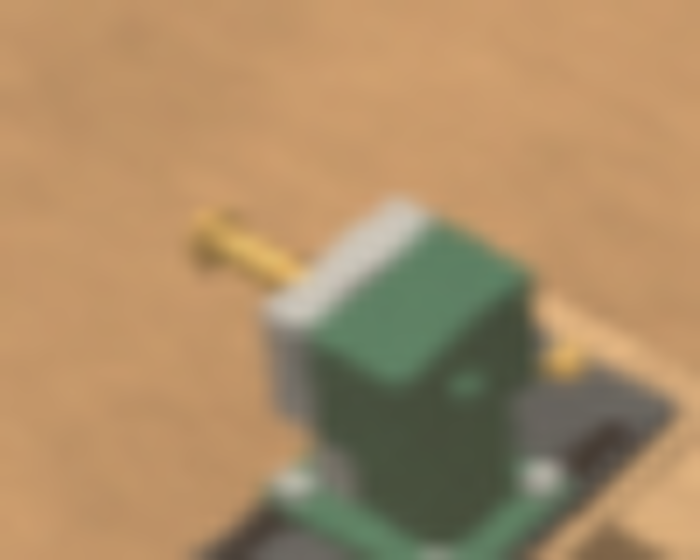

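```bash
python3 -c "
from plant import *;print(abs(observe()['qvel']).max());print(job_done())"
```

```text
0.07652706997126422
the job is handed in; nothing more can be done
None
```

The pin is driven clear of the green leaf, the red punch is back in both notches of its rest, and the job is handed in.

- **Pin:** The tip entered the bore on the first try and met the pin about 7 mm below the green face. I pushed at 5–10 mm/s; the force readings, taken every half second, stayed at about 11 N or less. The tip ended an estimated 34 mm deep. In the last picture the pin head stands out at the back where the camera model puts it for at least 34 mm.
- **Punch:** I lowered it until the rest carried it, opened the gripper and lifted clear. Compared with the start picture, its red body is within about 0.2 pixel and 0.3° of where it lay.
- **Other things:** I saw nothing else touched or moved in the pictures. I did not measure the mug, jars, tape, tin, eraser or hammer again.
- **Checks that disagreed:** The camera and the arm differed by about 1 mm on the punch's place, and up to 2 mm using the scene camera alone. I allowed 1 mm for this when lining up with the bore. The final picture check used the scene camera only, because the arm had been blocking the top view.

The arm was still settling slightly at hand-in (fastest joint 0.08 rad/s), well above the rest. The last clock reading before hand-in was 23.7 s.

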